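# Fill the blue mug at the touch-free water filter

## Robot

A 6-joint arm with a two-finger parallel gripper is mounted at the origin on the work surface. World frame = base frame: x ahead of the robot, y to its left, z up, the work surface at z = 0. Lengths are in m, angles in rad, forces in N, time in s.
With the tool pointing down it reaches from about 0.325 to 0.775 m from the base axis. Payload 5.5 kg.
Tool frame: the origin (TCP) lies between the finger pads, 19 mm behind the fingertips; this is the grasp point; z points along the fingers, y is the line along which they close (so a half turn about z gives the same grasp; the last joint's range is limited). The gripper opens to 88 mm and grips with 3 to 60 N. Pads are 20 mm wide; open, the fingers measure 115 mm over their backs; the gripper's body (75 mm by 178 mm) begins 61 mm behind the grasp point.
Start: joints at [1.243, 0.091, 1.231, -0, 1.82, -0.057], TCP at [0.161, 0.578, 0.241] pointing down, gripper open.
Joint ranges: [-2.87, 2.87], [-0.86, 2.18], [0.17, 2.46], [-1.51, 4.65], [0.06, 2.69], [-2.65, 2.65]. Speed limits (rad/s): [2.57, 2.57, 3.01, 3.14, 3.14, 3.14].

## Interface

Orientations are given as a unit quaternion [w, x, y, z].
In Python, from bench import * gives the robot as it stands. Calls block until the motion is done:
- move_to(position, orientation): joint-space move of the TCP to a pose.
- move_l(position, speed=0.15, orientation=None): straight line of the TCP; orientation=None keeps the orientation; speed is the mean speed in m/s.
- movej(angles): joint-space move.
- gripper_open() and close(): open the fingers fully, or close them until they stop; the grip force is fixed at half the most.
- hold(seconds).
- inverse_kinematics(position, orientation): joint angles nearest the present ones, or None.
- state(): the state.
- get_image(name): name is "scene" or "top" or "wrist"; returns a dict with "frame" (384x512x3 uint8, blue, green, red), "depth" (384x512 float32, m along the optical axis (not along the pixel's ray), 0 where there is no reading), "camera_matrix" (3x3 intrinsics, pixels), "view" (4x4, takes a point from world to camera coordinates). Camera axes: x right, y up, looking along -z (the intrinsics and any distortion apply to the point x, -y, -z); pixel columns grow to the right and rows downward; lengths in m; the calibration is good to about 2 mm. A picture is of the moment at which its call begins.
A pose or a line that the arm cannot do raises IKError and nothing moves.
- job_done(): hands the job in; it is judged then, once.
The state is a dict: "time": time; "joint_pos": joint angles; "dq": joint speeds; "joint_torque": joint torques, N m; "ee_pos": TCP position; "ee_rot": TCP orientation; "ft_force": force on the tool from outside, world axes, zero at the start; "moment": the same for the moment, N m; "finger_gap": finger opening in m; "finger_force": force on a finger pad.
Only numpy, scipy, OpenCV 4.12 (cv2) and the standard library are available. Lean on these libraries where they do the work, as an engineer would, in place of code of your own. Each camera call takes 0.05 s, during which the arm holds its last target. There are 200 camera calls.

## Task

Get the water filter ready and start it for the blue mug: with the outside of the fingers, gently push the swivel spout round until its outlet is over the mouth of the blue mug, and leave it there. Then point down at the eye of the blue-ringed cold-water sensor with the fingertips 2 to 4 cm above it, and hold still there, without touching it, for at least two seconds. Grasp nothing, do not shift the mug or any other loose thing, and keep your hand away from the red-ringed hot-water sensor.

Things in the scene. Friction and masses are not known exactly. Their poses are not given: they have to be found in the camera images.
- filter: White box-shaped counter-top water filter, fixed, 200 long (x) x 140 wide (y) x 140 high, round grey cap on top (to 158). Origin on the counter directly under the spout's vertical axis, 20 behind the front face: the box runs from x = -20 to +180 in its own frame. Own x points from front to back, z up; turned by up to 17 degrees
- spout (a joint): Turn of the swivel spout about the vertical axis through the filter's origin, rad, stops at -1.2 and 1.2. At 0 it points along the filter's own -x (out of the front); positive is counter-clockwise from above: at angle a the outlet is at (-0.16 cos a, -0.16 sin a) m in the filter's frame. Stays where left; takes 1 to 2 N of push near the outlet
- outlet (a point): Centre of the lower face of the steel spout's black nozzle (24 diameter), 160 from the spout's axis, 172 above the counter. The spout's arm is a level round tube 18 thick, centre line 215 above the counter, running from the axis out to 150, then bending down to the nozzle
- mug: Blue ceramic mug, 84 across at the rim, 95 high, open on top, with a side handle at its own +y; loose. Origin at the centre of its underside. It stands on one side of the filter's front about 160 from the spout's axis, so that the outlet passes over it (within 12 of its centre)
- tumbler: Green glass tumbler, 80 across, 95 high, loose, standing on the other side of the filter's front. Origin at the centre of its underside. Leave alone
- cold_eye (a point): Eye (black dot, 24 diameter) of the cold-water sensor: centre of the top of a white puck, 64 diameter and 18 high, fixed to the counter, with a blue ring round the eye. z up. Reacts to a hand held just above it
- hot_eye (a point): Eye (black dot, 24 diameter) of the hot-water sensor: the same white puck, 64 diameter and 18 high, but with a red ring. The two pucks stand on the left and on the right of the counter, either way round. Stay at least 10 cm away from it
- soap: Green washing-up liquid bottle with black cap, 64 diameter, 190 high, loose, on the left. Origin at the centre of its underside. Leave alone
- brush: Dish brush lying on the counter at the right, loose. Leave alone
There are look-alikes about, which are no part of the job. Leave any green look-alike of the part that bears cold_eye alone.

How it is judged:
On the way, in this order (a step that is already met when the one before it is completed fails the run):
1. the spout's outlet is over the mouth of the blue mug, within 28 mm of its centre (horizontal distance between outlet and mug below 0.028 m), for 0.3 s.
2. with the spout over the mug, the tool point dwells above the cold-water eye for 2 s: TCP within 20 mm sideways, 22 to 85 mm above the eye (fingertips about 3 to 65 mm above it) (horizontal distance between outlet and mug below 0.028 m and horizontal distance between the grasp point and cold_eye below 0.02 m and z of the grasp point in the frame of cold_eye between 0.022 and 0.085 m), for 2 s.
At the end, for the whole second after the job is handed in: The spout is at rest with its outlet within 28 mm (sideways) of the centre of the upright blue mug; mug, tumbler, soap bottle and brush are all within 20 mm of where they stood (horizontal distance between outlet and mug below 0.028 m and velocity of joint spout between -0.05 and 0.05 rad/s and angle between mug's own z axis and vertical below 0.1 rad and linear speed of mug below 0.02 m/s and distance of each of mug, tumbler, soap, brush from where it was at the start of the episode below 0.02 m); the robot touches nothing.
It fails at once if the cold-water sensor is touched (more than 0.5 N) (contact force between any of the fingers, the arm and cold_sensor above 0.5 N).
It fails at once if the hot-water sensor is touched or the tool point comes within 80 mm of its eye (contact force between any of the fingers, the arm and hot_sensor above 0.5 N or distance between the grasp point and hot_eye below 0.08 m).
It fails at once if the mug, tumbler, soap bottle or brush is shifted or lifted by more than 20 mm (distance of any of mug, tumbler, soap, brush from where it was at the start of the episode above 0.02 m).
It fails at once if the spout is pinched or shoved with more than 18 N (contact force between any of the fingers, the arm and spout above 18 N).
It also fails if it takes over 56 s, if anything falls off the work surface, if the arm or the gripper's body presses on something with over 40 N, if the wrist force passes 120 N, or if a joint passes its speed limit or range.

## Working session

There is one attempt and no reset: what is moved stays moved. The work goes in short steps, each a Python script; the robot and the scene stay as the last script left them, time stands still between calls to the robot, and variables do not carry over. Pictures are saved under pics/ and viewed, at most 10 in all, crops included, and the job is handed in when it is done.

```bash
mkdir -p pics; ls
cat > h.py <<'E'
from bench import *
import numpy as np, cv2
def world(im):
    K=im["camera_matrix"];V=im["view"];d=im["depth"]
    v,u=np.mgrid[:d.shape[0],:d.shape[1]]
    x=(u-K[0,2])/K[0,0]*d; y=(v-K[1,2])/K[1,1]*d
    pc=np.stack([x,-y,-d,np.ones_like(d)],-1)
    return (pc@np.linalg.inv(V).T)[...,:3]
def ray(im,u,v,z):
    K=im["camera_matrix"];Vi=np.linalg.inv(im["view"])
    r=Vi[:3,:3]@np.array([(u-K[0,2])/K[0,0],-(v-K[1,2])/K[1,1],-1]); o=Vi[:3,3]
    return o+r*(z-o[2])/r[2]
E
python3 - <<'E'
from h import *
for n in ("top","scene"):
    im=get_image(n); cv2.imwrite(f"pics/{n}0.png",im["frame"]); np.savez(f"{n}0.npz",**im)
    print(im["camera_matrix"],np.linalg.inv(im["view"])[:3,3], (im["depth"]>0).mean())
print(state())
E
```

```text
pics
[[481.85392655   0.         252.21135945]
 [  0.         481.85392655 203.05495132]
 [  0.           0.           1.        ]] [ 0.23800836 -0.031755    1.61013557] 0.9959309895833334
[[364.84200103   0.         256.3066677 ]
 [  0.         364.84200103 190.96767938]
 [  0.           0.           1.        ]] [ 1.02714257 -0.44694555  0.85801977] 0.9960886637369791
{'time': 0.1, 'joint_pos': array([ 1.24330227e+00,  9.17852693e-02,  1.23177010e+00, -1.95608489e-05,
        1.81979666e+00, -5.66919449e-02]), 'dq': array([ 0.00068976, -0.00151264, -0.0030501 , -0.00067571, -0.00101642,
        0.00093818]), 'joint_torque': array([ 2.16646113e-03, -4.47856772e+01, -4.07568955e+01,  6.99311751e-02,
        2.84185493e-02, -1.38327746e-04]), 'ee_pos': array([0.16042992, 0.57790994, 0.24031629]), 'ee_rot': array([-1.58638229e-04,  1.34990034e-01,  9.90846566e-01, -8.65318578e-04]), 'ft_force': array([-0.4614837 ,  0.61735907, -0.30300261]), 'moment': array([ 0.01217727, -0.04322721,  0.00841324]), 'finger_force': 0.0, 'finger_gap': 0.08780994819759068}
```

View pics/top0.png

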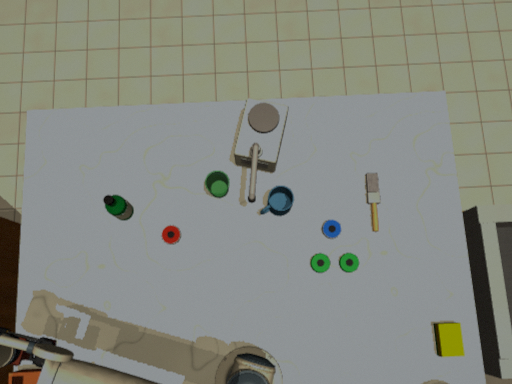

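View pics/scene0.png

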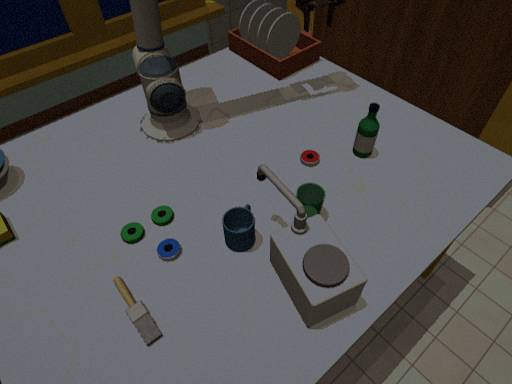

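The top view has the blue-ringed puck at (332,229), the red one at (171,235), green look-alikes at (320,263) and (349,262). The mug is at (280,200), the tumbler at (217,185), the spout axis near (257,150) and the nozzle near (252,198). Next I'll measure them and enlarge a crop of the blue puck.

Run:
```python
from h import *
from scipy.optimize import least_squares
def circ(p,r=None):
    f=lambda q:np.hypot(p[:,0]-q[0],p[:,1]-q[1])-(q[2] if r is None else r)
    s=least_squares(f,[*p[:,:2].mean(0),.04],loss="soft_l1",f_scale=.002); return s.x, np.abs(f(s.x)).mean()
P={n:dict(np.load(n+"0.npz")) for n in("top","scene")}
for n,im in P.items():
    W=world(im); hsv=cv2.cvtColor(im["frame"],cv2.COLOR_BGR2HSV); H,S,Vv=cv2.split(hsv)
    print(n,"counter z",np.median(W[200:260,200:300,2]))
    bx=dict(top=dict(blue=(315,345,212,245),red=(155,187,220,250)),scene=dict(blue=(150,190,232,268),red=(295,325,145,170)))[n]
    for c,(a,b,d,e) in bx.items():
        m=(S>140)&(Vv>60)&((abs(H.astype(int)-115)<15) if c=="blue" else ((H<10)|(H>170)))
        mm=np.zeros_like(m);mm[d:e,a:b]=m[d:e,a:b]
        h=cv2.convexHull(np.argwhere(mm)[:,::-1].astype(np.int32)); (u,v),ax,_=cv2.fitEllipse(h)
        print(c,(u,v),ax,ray(im,u,v,.018))
    z=W[...,2]
    # mug region points near rim
    for nm,(cx,cy) in dict(mug=ray(P["top"],280,200,.09)[:2],tum=ray(P["top"],217,185,.09)[:2]).items():
        m=(np.hypot(W[...,0]-cx,W[...,1]-cy)<.07)&(z>.088)&(z<.1)
        p=W[m]; print(nm,len(p),circ(p) if len(p)>9 else "")
    near=(abs(W[...,0]-.4)<.6)&(abs(W[...,1])<.25)&(W[...,0]>.35)
    m=near&(z>.205)&(z<.24); p=W[m]; c=p[:,:2].mean(0); d=np.linalg.svd(p[:,:2]-c)[2][0] if len(p)<5000 else None
    if d[0]>0:d=-d
    t=(p[:,:2]-c)@d; print("tube",len(p),c,d,c+d*t.min(),c+d*t.max(),p[:,2].max())
    m=near&(z>.132)&(z<.148); print("box",cv2.minAreaRect(W[m][:,:2].astype(np.float32)))
    m=near&(z>.152)&(z<.165); print("cap",m.sum(),circ(W[m]),W[m][:,:2].mean(0))
    for nm,(a,b,d,e) in dict(soap=(100,135,190,225),brush=(360,385,168,235)).items():
        if n=="top":
            q=W[d:e,a:b].reshape(-1,3); q=q[q[:,2]>.01]; print(nm,q.min(0),q.max(0))
im=P["top"]["frame"]; cv2.imwrite("pics/crop.png",cv2.resize(im[130:280,150:390],None,fx=3.3,fy=3.3,interpolation=cv2.INTER_CUBIC))
```

```text
top counter z 0.0015749315678496023
blue (331.548828125, 228.26922607421875) (16.406309127807617, 16.971920013427734) [ 0.47213676 -0.30062296  0.018     ]
red (170.5098419189453, 234.1306610107422) (16.853742599487305, 17.648527145385742) [0.47858418 0.23675565 0.018     ]
mug 110 (array([ 0.56594808, -0.13228231,  0.0398375 ]), np.float64(0.0014164527288134544))
tum 104 (array([0.62843845, 0.07026246, 0.03721549]), np.float64(0.0013305162219268056))
tube 336 [ 0.62499767 -0.04802141] [-0.99180185  0.12778532] [ 0.7169978  -0.05987485] [ 0.54276007 -0.03742579] 0.23461209723262533
box ((0.7848316431045532, -0.07963674515485764), (0.13963785767555237, 0.2015840858221054), 74.86553955078125)
cap 713 (array([ 0.81654382, -0.08922171,  0.03580654]), np.float64(0.012308184198803005)) [ 0.814218   -0.08822633]
soap [ 0.23800836 -0.031755    0.01002551] [0.63725833 0.4728366  1.61013557]
brush [ 0.23800836 -0.48119531  0.010039  ] [ 0.65400537 -0.031755    1.61013557]
scene counter z 0.002329322535138123
blue (167.9429473876953, 247.63967895507812) (17.289321899414062, 22.639110565185547) [ 0.47164696 -0.29942799  0.018     ]
red (309.746826171875, 155.93756103515625) (11.837274551391602, 17.698881149291992) [0.47874723 0.23782158 0.018     ]
mug 221 (array([ 0.56873018, -0.13059133,  0.0398543 ]), np.float64(0.0011961614971440744))
tum 193 (array([0.63119118, 0.07226688, 0.03743831]), np.float64(0.001260335354906595))
tube 500 [ 0.64219578 -0.05073767] [-0.99257295  0.12165088] [ 0.71927576 -0.06018468] [ 0.54576878 -0.03891946] 0.22800099962495435
box ((0.7880484461784363, -0.07858774065971375), (0.13939552009105682, 0.1990109533071518), 74.50146484375)
cap 1620 (array([ 0.81975424, -0.08837742,  0.03645206]), np.float64(0.01316006942309726)) [ 0.81742722 -0.08832265]
```

View pics/crop.png

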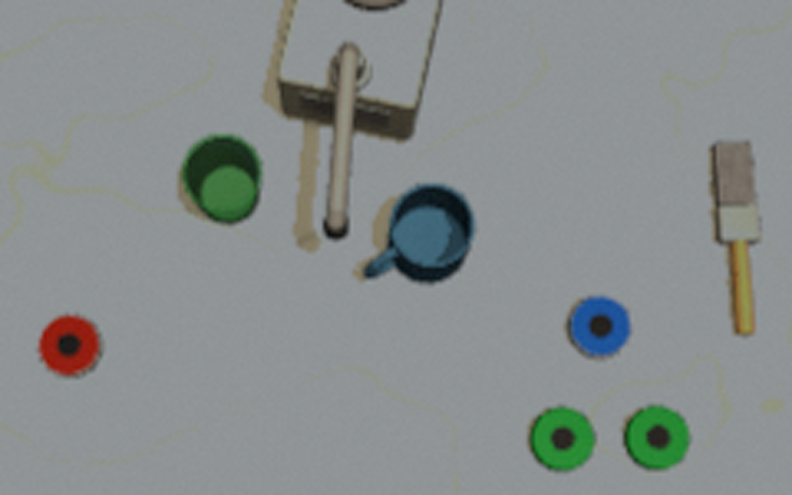

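The crop confirms it: the only blue ring with a black eye is at about (600,326) in the crop. The two green pucks below it are the look-alikes, and the red one is on the left. The mug lies on the right, so the spout has to turn about +34° counter-clockwise, pushed from its left side with closed fingers.

```bash
cat >> h.py <<'E'
AX=np.array([.7093,-.058]); MUG=np.array([.5673,-.1314]); COLD=np.array([.472,-.300])
def quat(psi): return [0,np.cos(psi/2),np.sin(psi/2),0]
def pose(th,gap,r=.12,z=.207):  # th: spout direction in world (rad); gap between finger back and tube
    d=np.array([np.cos(th),np.sin(th)]); t=np.array([-d[1],d[0]])
    return [*(AX+r*d-t*(.0225+gap)),z], quat(th-np.pi)
E
python3 - <<'E'
from h import *
close()
s=state(); move_l([*s["ee_pos"][:2],.32])
th0=np.radians(172.8); d=MUG-AX; th1=np.arctan2(d[1],d[0])%(2*np.pi); print(np.degrees(th1))
p,q=pose(th0,.03,z=.32); print(inverse_kinematics(p,q)); move_to(p,q)
p,q=pose(th0,.03); move_l(p,.12); f0=state()["ft_force"]
p,q=pose(th0,.003); move_l(p,.04)
for th in np.linspace(th0,th1,9)[1:]:
    p,q=pose(th,0); move_l(p,.04,q); s=state(); print(np.degrees(th),np.round(s["ft_force"]-f0,2),s["time"])
hold(.3)
p,q=pose(th1,.04); move_l(p,.06); move_l([p[0],p[1],.32],.15)
p=[*COLD,.32]; move_to(p,q); print(state()["time"])
im=get_image("top"); cv2.imwrite("pics/t1.png",im["frame"]); np.savez("t1.npz",**im)
W=world(im);z=W[...,2]
m=(W[...,0]>.45)&(W[...,0]<.75)&(abs(W[...,1]+.07)<.15)&(z>.205)&(z<.24)
m&=np.hypot(W[...,0]-COLD[0],W[...,1]-COLD[1])>.13
p=W[m][:,:2]; c=p.mean(0);d=np.linalg.svd(p-c)[2][0]; d*=-np.sign(d[0])
print("spout deg",len(p),np.degrees(np.arctan2(d[1],d[0]))%360,"outlet-mug mm",1e3*(AX+.16*d-MUG))
E
```

```text
207.33450615190466
[-4.17024868e-02  1.14728907e-01  1.06501565e+00 -4.44089210e-16
  1.96184810e+00  1.65475755e+00]
177.1168132689881 [ 0.21 -0.77 -0.45] 7.0333
181.43362653797615 [ 0.06 -0.24 -0.26] 7.4167
185.75043980696427 [ 1.3  -0.74  0.53] 7.8
190.06725307595235 [ 0.39 -0.16  0.32] 8.1833
194.3840663449404 [ 0.62 -0.66  0.42] 8.5667
198.7008796139285 [ 0.38 -0.1   0.26] 8.95
203.01769288291655 [ 0.93 -0.3   0.76] 9.3333
207.33450615190466 [ 0.28 -0.25  1.26] 9.7167
12.7583
spout deg 342 205.86881496710348 outlet-mug mm [-1.96726221  3.59006223]
```

View pics/t1.png

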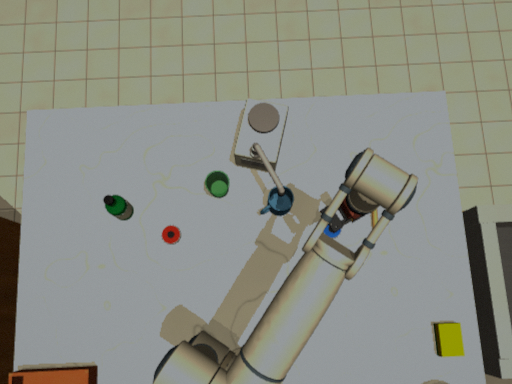

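The spout now lies over the mug, with the nozzle near (281,192) and about 4 mm from the mug's centre. The mug is still at (280,200). Next is the dwell above the cold eye.

Run:
```python
from h import *
move_l([*COLD,.12],.12); move_l([*COLD,.068],.05); print(state()["ee_pos"],state()["time"])
hold(3.0); s=state(); print(s["ee_pos"],s["ft_force"],s["time"])
im=get_image("scene"); cv2.imwrite("pics/s2.png",im["frame"])
```

```text
[ 0.47223648 -0.30017466  0.06853178] 15.8167
[ 0.47199608 -0.29999174  0.06799681] [0.12229266 0.80105408 0.5731841 ] 18.8167
```

View pics/s2.png

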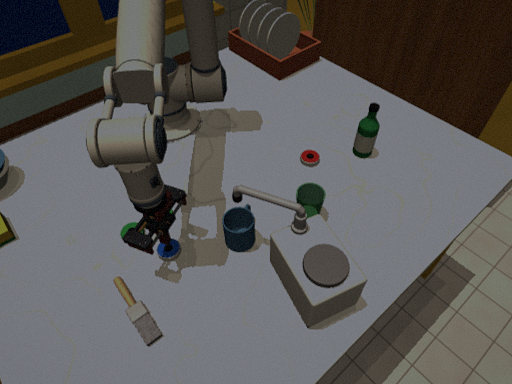

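The fingertips hover above the blue puck at (168,248), the nozzle at (237,194) is above the mug at (239,228), and nothing else has moved. I'll rise clear and hand in.

Run:
```python
from h import *
move_l([*COLD,.2],.08); hold(.5); print(job_done(), state()["time"])
```

```text
the job is handed in; nothing more can be done
the job is handed in; nothing more can be done
```

The spout is over the blue mug (measured about 4 mm off its centre), the fingertips were held about 3 cm above the cold-water eye for 3 s without touching it, and the job is handed in, though the hand-in gave no pass/fail result.

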